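# Set the pin dish on the button tin and uncover it

### The job

Pick up the two nested lids and lower them together onto the open button tin that they fit, pressing down until the inner lid has snapped fully home in the tin's neck. Then lift the outer cover off on its own, so that the inner lid stays home in the tin with the thimble standing on it, and finish while still holding the cover in the gripper, steady in the air and well clear above the tin and thimble. Leave the button tin where it stands and everything else on the table undisturbed.

Things in the scene. Friction and masses are not known exactly. Their poses are not given: they have to be found in the camera images.
- cover: Outer lid: round stepped bare-metal cover standing on the table, the inner lid snapped up inside it. Origin: centre of its lower open edge, z up. Skirt 101 mm wide outside, 97 inside, 20 high; crown 93 wide; flat top at 51 mm. About 180 g. Three spring pips in the skirt hold the inner lid (let go at a pull of 2 to 4 N). Pressing the cover down presses the inner lid down.
- cover_knob (a point): Middle of the cover's dark wooden knob, on the cover's axis, 66 mm above the cover's lower edge. The knob is a plain round post 24 mm in diameter standing from 51 to 79 mm above the lower edge, so any yaw of grasp will do; keep the fingertips just above the cover's flat top.
- inner_lid: Inner lid (pin dish), bare metal, 55 g, hidden in the cover. Origin: centre of the plug's underside, z up; at the start 2 mm above the cover's edge. Plug 13 mm deep, 74 wide, snap bead 79 wide at its foot; flange 92 wide from 13 to 18 mm, dish rim and 10 mm finger knob on top. Home, the flange rests on the tin's rim: this origin is 59 mm, the cover's 57 mm, above the tin's.
- thimble: Metal thimble, 20 mm wide at its mouth and 23 mm high, 12 g, standing mouth down loose on the inner lid about 22 mm from its centre, under the cover. Origin: centre of its underside, z up.
- tin: The button tin that the lids fit: the wider of two open round metal tins, loose, about 0.86 kg. Origin: centre of its underside, z up. Body 102 mm wide to a shoulder at 55 mm, neck 86 outside, 82 inside, rim at 72 mm. Spring pips in the neck snap over the bead: a push of 6 to 10 N at 9 to 5 mm above home, then on down to home; they hold the lid over twice as hard as the cover does.
- tin_mouth (a point): Centre of the button tin's open mouth, at the level of its rim, 72 mm above its underside.
- small_tin: The narrower open round tin, a bystander that the lids do not fit: 80 mm body, 62 mm high, neck 60 mm inside. Origin: centre of its underside.
- shears: Bystander: closed pinking shears lying flat, 210 mm long, blue handles, 10 mm high. Origin at the pivot on the underside, x towards the blade tips.
- wood_spool: Bystander: wooden thread spool standing, 36 mm in diameter, 46 mm high. Origin: centre of its underside.
- white_spool: Bystander: white plastic spool of dark thread standing, 30 mm in diameter, 50 mm high. Origin: centre of its underside.
- chalk: Bystander: piece of tailor's chalk, 48 x 20 x 9 mm. Origin: centre of its underside.
- tape_case: Bystander: round tape-measure case, 52 mm in diameter, 19 mm high. Origin: centre of its underside.
- seam_gauge: Bystander: flat steel seam gauge with a blue slider, 150 x 22 x 4 mm (slider 7 mm high). Origin: centre of its underside.
- pincushion: Bystander: tomato pincushion, 98 mm in diameter, 48 mm high (pins to 65 mm). Origin: centre of its underside.
Things that resemble listed ones, but are neither listed nor needed, are in the scene too. What is shaped like the tin but yellow is not meant. What is shaped like the cover but green is not meant.

How it is judged:
By the outcome, as a careful person would: the job done as asked, in the order asked, and still so for the second after the job is handed in, while the arm keeps its last pose, push and grip.
It also fails if it takes over 42 s, if anything falls off the work surface, if the arm or the gripper's body presses on something with over 40 N, if the wrist force passes 120 N, or if a joint passes its speed limit or range.

### The arm

A 6-joint arm with a two-finger parallel gripper is mounted at the origin on the work surface. World frame = base frame: x ahead of the robot, y to its left, z up, the work surface at z = 0. Lengths are in m, angles in rad, forces in N, time in s.
With the tool pointing down it reaches from about 0.325 to 0.85 m from the base axis. Payload 15.5 kg.
Tool frame: the origin (TCP) lies between the finger pads; the fingertips stand 25 mm ahead of it and the grasp point (between the pads) lies 6 mm ahead of it (env.tip_extent is the distance from the TCP to the fingertips, in m); z points along the fingers, y is the line along which they close (so a half turn about z gives the same grasp; the last joint's range is limited). The gripper opens to 91 mm and grips with 3 to 60 N. Pads are 32 mm wide; open, the fingers measure 118 mm over their backs; the gripper's body (76 mm by 178 mm) begins 60 mm behind the grasp point.
Start: joints at [-1.274, 0.494, 1.345, -0, 1.302, -0.096], TCP at [0.239, -0.577, 0.239] pointing down, gripper open.
Joint ranges: [-2.91, 2.91], [-0.82, 2.16], [0.22, 2.67], [-1.22, 4.37], [0.12, 2.79], [-3.08, 3.08]. Speed limits (rad/s): [1.89, 1.89, 2.57, 3.01, 3.01, 3.01].

### API

Orientations are given as a unit quaternion [w, x, y, z].
In Python, from plant import sensors, vision, env gives the robot as it stands.
- The arm moves only by the tool servo_tool, never from a script. Its argument "deltas" is one flat list of numbers, 7 for each row, row after row: the turn, a rotation vector about the tool's x, y, z in degrees, then the shift along the tool's x, y, z in mm, then the closure, from -1 (fully open) to 1 (shut). In form: [ax, ay, az, x, y, z, fingers, ax, ay, az, x, y, z, fingers, ...]. A call has 1 to 20 rows; each row shifts and turns the commanded pose from where the row before left it, along the tool's axes as they then stand; what a row does not reach is not made up. A row lasts 1/10 s, in which the tool goes at most 50 mm and 8.59 degrees, less where a joint would pass 70% of its speed; a pose out of reach is approached as far as the arm can. A call with a gripper value outside its range is refused whole. The fingers move at their own pace and stop on an object; "squeeze" is the grip in N (left out, the last holds). Time passes only in rows, so rows that do not move let the fingers close. It gives the time, the measured TCP pose, the force, the opening and the grip force at its end, in the units of the state.
- sensors.sense(): the state, without advancing time (a new reading comes with each control period).
- vision.camera(name): name is "scene" or "top"; returns a dict with "color" (480x640x3 uint8, blue, green, red), "z_map" (480x640 float32, m along the optical axis (not along the pixel's ray), 0 where there is no reading), "camera_matrix" (3x3 intrinsics, pixels), "k1" (the pictures are not rectified: a ray, as slopes to the right and down, at radius r is drawn at 1 + k1 r^2 times it, then the intrinsics apply), "world_from_camera" (4x4, takes a point from camera to world coordinates). Camera axes: x right, y up, looking along -z (the intrinsics and any distortion apply to the point x, -y, -z); pixel columns grow to the right and rows downward; lengths in m; the calibration is good to about 2 mm. A picture is of the moment at which its call begins.
- env.finish_job(): hands the job in; it is judged then, once.
The state is a dict: "time": time; "joint_positions": joint angles; "qvel": joint speeds; "joint_torque": joint torques, N m; "tcp_pos": TCP position; "tool_rot": TCP orientation; "contact_force": force on the tool from outside, world axes, zero at the start; "moment": the same for the moment, N m; "grip_width": finger opening in m; "grip_force": force on a finger pad.
Only numpy, scipy, OpenCV 4.12 (cv2) and the standard library are available. Lean on these libraries where they do the work, as an engineer would, in place of code of your own. Each camera call takes 0.05 s, during which the arm holds its last target. There are 200 camera calls.

## Working session

There is one attempt and no reset: what is moved stays moved. The work goes in short steps, Python scripts to look and compute and a tool call to move; the robot and the scene stay as the last step left them, time stands still between calls to the robot, and variables do not carry over. Pictures are saved under pics/ and viewed, at most 10 in all, crops included, and the job is handed in when it is done.

Besides the shell and the picture viewer there is one more tool, called after "Request:" in YAML: its name, and indented under it one key for each argument. servo_tool: Moves the arm, as the interface text tells. Its arguments: {"type":"object","properties":{"deltas":{"type":"array"},"squeeze":{"type":"number"}},"required":["deltas"]}

```bash
mkdir -p pics; ls
cat > h.py <<'E'
import numpy as np, cv2
from plant import sensors, vision, env
def cam(n):
    c=vision.camera(n); c['color']=np.ascontiguousarray(c['color']); return c
def und(c,uv):
    K=c['camera_matrix']; uv=np.asarray(uv,float).reshape(-1,1,2)
    return cv2.undistortPoints(uv,np.array(K,float),np.array([c['k1'],0,0,0.])).reshape(-1,2)
def pts(c,uv):  # via depth
    uv=np.asarray(uv).reshape(-1,2); n=und(c,uv); z=c['z_map'][uv[:,1].astype(int),uv[:,0].astype(int)]
    p=np.c_[n[:,0]*z,-n[:,1]*z,-z]; T=np.array(c['world_from_camera']); return p@T[:3,:3].T+T[:3,3]
def plane(c,uv,h):
    n=und(c,uv); T=np.array(c['world_from_camera']); d=np.c_[n[:,0],-n[:,1],-np.ones(len(n))]@T[:3,:3].T
    return T[:3,3]+d*((h-T[2,3])/d[:,2])[:,None]
def cloud(c):
    v,u=np.mgrid[0:480,0:640]; return pts(c,np.c_[u.ravel(),v.ravel()]).reshape(480,640,3)
E
python3 - <<'E'
from h import *
for n in("scene","top"):
    c=cam(n); cv2.imwrite(f'pics/{n}0.png',c['color']); print(n,c['k1'],np.round(c['world_from_camera'],3).tolist(),c['camera_matrix'])
    np.savez(f'{n}0.npz',**c)
s=sensors.sense(); print(s)
E
```

```text
pics
scene 0.053588892679543684 [[0.847, -0.448, 0.286, 0.848], [0.531, 0.721, -0.445, -0.459], [-0.006, 0.529, 0.849, 0.91], [0.0, 0.0, 0.0, 1.0]] [[581.66438083   0.         316.97538254]
 [  0.         581.66438083 238.85758287]
 [  0.           0.           1.        ]]
top -0.08105429270581409 [[-0.005, 0.982, -0.188, 0.388], [-1.0, -0.009, -0.017, -0.005], [-0.019, 0.188, 0.982, 0.921], [0.0, 0.0, 0.0, 1.0]] [[440.13351312   0.         318.17785878]
 [  0.         440.13351312 246.09871024]
 [  0.           0.           1.        ]]
{'time': 0.1, 'joint_positions': array([-1.27349451e+00,  4.94150608e-01,  1.34604528e+00,  3.57055653e-05,
        1.30244797e+00, -9.55099790e-02]), 'qvel': array([-3.76626701e-04, -7.77939635e-04, -2.31955464e-03,  1.13799151e-05,
       -1.33367980e-03,  9.07935884e-04]), 'joint_torque': array([ 3.08537790e-03, -8.80241489e+01, -3.82543373e+01,  7.10100378e-02,
        4.81832621e-02, -1.77757602e-05]), 'tcp_pos': array([ 0.23916587, -0.57712035,  0.23838757]), 'tool_rot': array([-5.24662190e-04,  9.80775074e-01,  1.95140916e-01, -3.58173151e-05]), 'contact_force': array([-0.07223651,  0.88798294,  0.13608332]), 'moment': array([-0.00199854, -0.02586865,  0.00732272]), 'grip_force': 0.0, 'grip_width': 0.09106246487558138}
```

View pics/top0.png

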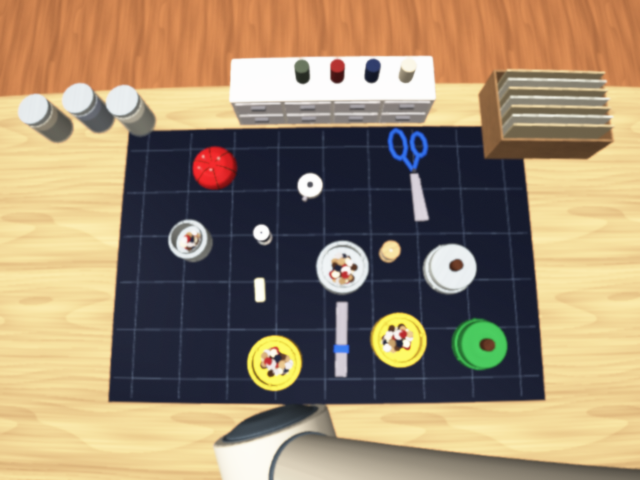

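View pics/scene0.png

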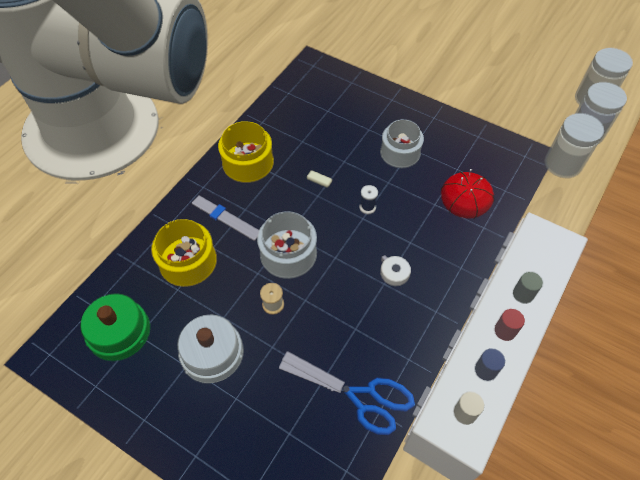

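The top view shows these candidates:
- **Cover:** bare metal with a brown knob at (450,268). The green one at (480,344) is a decoy.
- **Tin:** the wide bare-metal tin at (343,267). The small tin at (190,240) and the yellow ones at (398,340) and (274,362) are not meant.

In the scene view the cover is at (210,347) and the tin at (287,243). I'll measure both and check them in a crop.

Run:
```python
from h import *
from scipy.optimize import least_squares
def circ(P):
    f=lambda q:np.hypot(P[:,0]-q[0],P[:,1]-q[1])-q[2]
    r=least_squares(f,[*P[:,:2].mean(0),.043],loss='soft_l1',f_scale=.001); return r.x,np.abs(r.fun).mean()
for n,tp,cp in(("top",(343,267),(450,268)),("scene",(287,243),(210,347))):
    c=dict(np.load(f'{n}0.npz')); W=cloud(c)
    t0=plane(c,[tp],.06)[0]; c0=plane(c,[cp],.05)[0]; print(n,t0,c0)
    d=np.hypot(W[...,0]-t0[0],W[...,1]-t0[1])
    m=(d<.065)&(W[...,2]>.067)&(W[...,2]<.08); print('tin rim',m.sum(),np.median(W[m][:,2]),circ(W[m]))
    m=(d<.065)&(W[...,2]>.05)&(W[...,2]<.06); print('shoulder',m.sum(),circ(W[m]))
    d=np.hypot(W[...,0]-c0[0],W[...,1]-c0[1])
    m=(d<.06)&(W[...,2]>.046)&(W[...,2]<.056)
    P=W[m]; print('top',m.sum(),np.median(P[:,2]),cv2.minEnclosingCircle((P[:,:2]*1000).astype(np.float32)))
    hull=cv2.convexHull((P[:,:2]*1000).astype(np.float32))[:,0]; print(circ(hull/1000))
    m=(d<.06)&(W[...,2]>.074)&(W[...,2]<.085); P=W[m]; print('knob',m.sum(),P.mean(0),cv2.minEnclosingCircle((P[:,:2]*1000).astype(np.float32)))
    # colour: dark-brown knob top blob, rays at .079
    hsv=cv2.cvtColor(c['color'],cv2.COLOR_BGR2HSV); k=((hsv[...,2]<130)&(hsv[...,1]>60)&(d<.06)).astype(np.uint8)
    M=cv2.moments(k,True); print('knob col',M['m00'],plane(c,[(M['m10']/M['m00'],M['m01']/M['m00'])],.066))
c=dict(np.load('scene0.npz'))['color']; cv2.imwrite('pics/crop.png',cv2.resize(c[200:400,140:340],None,fx=3,fy=3,interpolation=cv2.INTER_CUBIC))
```

```text
top [ 0.50994434 -0.03818394  0.06      ] [ 0.5073718  -0.25272465  0.05      ]
tin rim 178 0.07105662204634922 (array([ 0.51157469, -0.03720847,  0.04190449]), np.float64(0.0007429945474520563))
shoulder 544 (array([ 0.51234363, -0.03739858,  0.04744034]), np.float64(0.002136167193709827))
top 1440 0.05084906384785559 ((511.27777099609375, -259.4615783691406), 46.224178314208984)
(array([ 0.51076463, -0.2593751 ,  0.04540308]), np.float64(0.0003537156083975544))
knob 111 [ 0.51142801 -0.25891622  0.07880733] ((511.39691162109375, -259.867919921875), 11.779057502746582)
knob col 587.0 [[ 0.48842179 -0.21696164  0.066     ]]
scene [ 0.52289919 -0.04740609  0.06      ] [ 0.52272435 -0.26418378  0.05      ]
tin rim 335 0.07164883910606179 (array([ 0.51384783, -0.03684658,  0.04187291]), np.float64(0.0007661759667051702))
shoulder 621 (array([ 0.51505341, -0.03867527,  0.04538534]), np.float64(0.0026028340529010013))
top 2291 0.051791844602458115 ((513.4306030273438, -259.1548767089844), 46.870758056640625)
(array([ 0.51324478, -0.25987353,  0.04580429]), np.float64(0.0003631523128056525))
knob 194 [ 0.51417089 -0.2607105   0.07958843] ((513.0776977539062, -260.2945251464844), 12.43635082244873)
knob col 1379.0 [[ 0.56052095 -0.28765631  0.066     ]]
```

View pics/crop.png

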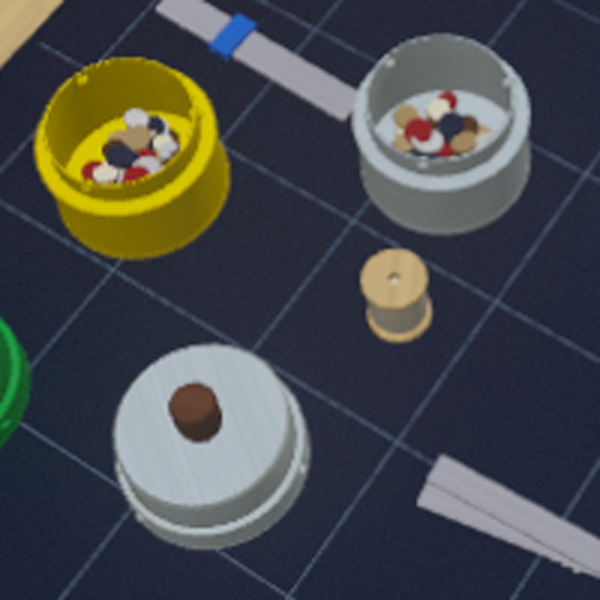

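The crop confirms the bare-metal cover (crop (205,425)) and the wide bare-metal tin (crop (440,130)). Both views agree: cover at about (0.512, -0.2595), tin at about (0.5127, -0.037). The sizes and heights match too (rim 71 mm, top 51 mm, knob top 79 mm).

Request:
servo_tool:
  deltas: [0,0,7.5,0,0,0,-1,0,0,7.5,0,0,0,-1,0,0,7.5,0,0,0,-1,0,0,0,22,-26,0,-1,0,0,0,23,-27,0,-1,0,0,0,23,-27,0,-1,0,0,0,23,-27,0,-1,0,0,0,23,-27,0,-1,0,0,0,23,-27,0,-1,0,0,0,23,-27,0,-1,0,0,0,23,-26,0,-1,0,0,0,23,-26,0,-1,0,0,0,23,-26,0,-1,0,0,0,22,-26,0,-1,0,0,0,22,-26,0,-1,0,0,0,0,0,0,-1,0,0,0,0,0,0,-1]
  squeeze: 45

```text
time: 1.8
tcp_pos: [0.5123, -0.2588, 0.2386]
tool_rot: [-0.0, 1.0, 0.001, -0.0]
contact_force: [-1.3, -0.5, 0.5]
grip_width: 0.0915
grip_force: 0.0
```

Request:
servo_tool:
  deltas: [0,0,0,0,0.8,20,-1,0,0,0,0,0,30,-1,0,0,0,0,0,30,-1,0,0,0,0,0,30,-1,0,0,0,0,0,20,-1,0,0,0,0,0,15,-1,0,0,0,0,0,8,-1,0,0,0,0,0,6,-1,0,0,0,0,0,0,-1,0,0,0,0,0,0,-1]

```text
time: 2.8
tcp_pos: [0.5124, -0.2605, 0.0805]
tool_rot: [0.0, 1.0, -0.0, 0.0]
contact_force: [-1.0, 0.2, 0.6]
grip_width: 0.0911
grip_force: 0.0
```

Request:
servo_tool:
  deltas: [0,0,0,0,-0.7,1.5,-0.5,0,0,0,0,0,0,0,0,0,0,0,0,0,0.3,0,0,0,0,0,0,0.4,0,0,0,0,0,0,0.45,0,0,0,0,0,0,0.5,0,0,0,0,0,0,0.6,0,0,0,0,0,0,1,0,0,0,0,0,0,1,0,0,0,0,0,0,1,0,0,0,0,0,0,1]

```text
time: 3.9
tcp_pos: [0.5122, -0.2595, 0.0784]
tool_rot: [-0.0, 1.0, 0.0, -0.0]
contact_force: [1.8, -0.4, -1.0]
grip_width: 0.0229
grip_force: 45.0
```

Request:
servo_tool:
  deltas: [0,0,0,0,0,-2,1,0,0,0,0,0,-4,1,0,0,0,0,0,-7,1,0,0,0,0,0,-10,1,0,0,0,0,0,-12,1,0,0,0,0,0,-14,1,0,0,0,0,0,-14,1,0,0,0,0,0,-12,1,0,0,0,0,0,-10,1,0,0,0,0,0,-8,1,0,0,0,0,0,-4,1,0,0,0,0,0,-2,1,0,0,0,0,0,-1,1,0,0,0,0,0,0,1,0,0,0,0,0,0,1]

```text
time: 5.4
tcp_pos: [0.512, -0.2594, 0.178]
tool_rot: [-0.0, 1.0, 0.0, -0.0]
contact_force: [-0.0, -0.3, -3.1]
grip_width: 0.0232
grip_force: 45.0
```

Run:
```python
from h import *
c=cam("scene"); cv2.imwrite('pics/s1.png',c['color']); s=sensors.sense(); print(s['time'],s['tcp_pos'],s['contact_force'],s['moment'],s['grip_width'])
```

```text
5.45 [ 0.51206769 -0.25939642  0.17805343] [-0.11426884  0.27886866 -3.01804083] [ 0.06008898  0.07618367 -0.02849154] 0.023114097677065557
```

View pics/s1.png

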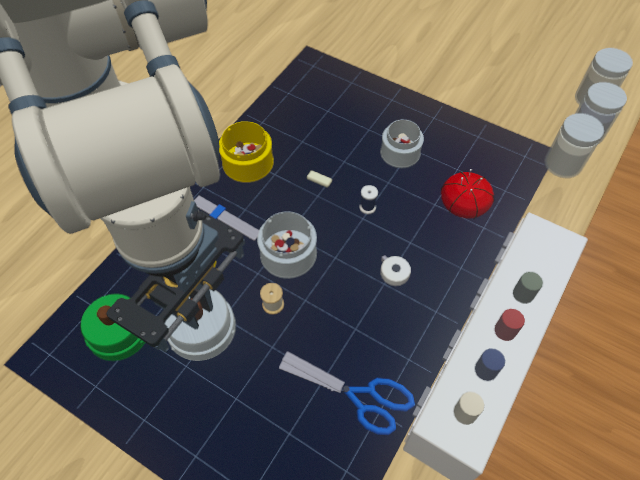

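The cover is held level at (200,325). The wrist force changed by about 2.5–3 N, so it is carrying both lids. Next I'll carry them smoothly over the tin.

Request:
servo_tool:
  deltas: [0,0,0,0.5,-3,0,1,0,0,0,0,-7,0,1,0,0,0,0,-11,0,1,0,0,0,0,-15,0,1,0,0,0,0,-19,0,1,0,0,0,0,-22,0,1,0,0,0,0,-24,0,1,0,0,0,0,-24,0,1,0,0,0,0,-22,0,1,0,0,0,0,-20,0,1,0,0,0,0,-17,0,1,0,0,0,0,-14,0,1,0,0,0,0,-11,0,1,0,0,0,0,-7,0,1,0,0,0,0,-4,0,1,0,0,0,0,-2.5,0,1,0,0,0,0,0,0,1,0,0,0,0,0,0,1]

```text
time: 7.25
tcp_pos: [0.5127, -0.0373, 0.1784]
tool_rot: [0.0, 1.0, -0.0, 0.0]
contact_force: [0.0, 0.5, -1.8]
grip_width: 0.0229
grip_force: 45.0
```

Run:
```python
from h import *
from scipy.optimize import least_squares
def circ(P,r0):
    f=lambda q:np.hypot(P[:,0]-q[0],P[:,1]-q[1])-r0
    r=least_squares(f,[.513,-.037],loss='soft_l1',f_scale=.001); return r.x,np.abs(r.fun).mean()
s=sensors.sense(); print(s['tcp_pos'],s['contact_force'])
for n in("scene","top"):
    c=cam(n); W=cloud(c); cv2.imwrite(f'pics/{n}2.png',c['color'][150:350,190:430])
    d=np.hypot(W[...,0]-.513,W[...,1]+.037)
    for lo,hi,r in((.102,.118,.0505),(.126,.146,.0465),(.01,.05,.051)):
        m=(d<.058)&(W[...,2]>lo)&(W[...,2]<hi)
        if m.sum()>20: print(n,lo,m.sum(),circ(W[m],r))
```

```text
[ 0.51274449 -0.03732203  0.17839847] [ 1.62128154e-03  5.48725094e-01 -1.76246012e+00]
scene 0.102 319 (array([ 0.51182768, -0.03637304]), np.float64(0.0006561015386068021))
scene 0.126 406 (array([ 0.51195791, -0.03644734]), np.float64(0.000705934680630235))
scene 0.01 725 (array([ 0.51209813, -0.03462308]), np.float64(0.006169930891498207))
top 0.102 50 (array([ 0.51107477, -0.03792384]), np.float64(0.0002695514832741561))
top 0.126 48 (array([ 0.51128995, -0.03809747]), np.float64(0.00015882880802658693))
top 0.01 38 (array([ 0.51317193, -0.03771315]), np.float64(0.0001616467875040188))
```

Run:
```python
from h import *
from scipy.optimize import least_squares
def circ(P,r0,x0):
    f=lambda q:np.hypot(P[:,0]-q[0],P[:,1]-q[1])-r0
    r=least_squares(f,x0,loss='cauchy',f_scale=.0006); return np.round(r.x*1000,2),(np.abs(r.fun)<.5).sum(),np.round(np.median(np.abs(np.hypot(*(P[:,:2]-r.x).T)-r0))*1000,2)
for tag in('0','now'):
  for n in("scene","top"):
    c=dict(np.load(n+'0.npz')) if tag=='0' else cam(n); W=cloud(c)
    L=[('tin body',(.513,-.037),.015,.05,.051),('tin neck out',(.513,-.037),.058,.069,.043),('tin neck in',(.513,-.037),.035,.069,.041)]
    L+=[('cov skirt',(.5125,-.2595),.003,.018,.0505),('crown',(.5125,-.2595),.024,.048,.0465)] if tag=='0' else [('cov skirt',(.513,-.037),.103,.117,.0505),('crown',(.513,-.037),.125,.147,.0465)]
    for nm,x0,lo,hi,r in L:
        rr=np.hypot(W[...,0]-x0[0],W[...,1]-x0[1]); m=(abs(rr-r)<.0045)&(W[...,2]>lo)&(W[...,2]<hi)
        if m.sum()>15: print(tag,n,nm,m.sum(),circ(W[m],r,x0))
```

```text
0 scene tin body 898 (array([512.46, -35.05]), np.int64(898), np.float64(1.15))
0 scene tin neck out 367 (array([513.68, -37.4 ]), np.int64(367), np.float64(1.26))
0 scene tin neck in 529 (array([514.04, -37.26]), np.int64(529), np.float64(1.17))
0 scene cov skirt 307 (array([ 512.05, -259.02]), np.int64(307), np.float64(0.63))
0 scene crown 473 (array([ 512.13, -259.08]), np.int64(473), np.float64(0.57))
0 top tin body 35 (array([513.11, -37.8 ]), np.int64(35), np.float64(0.13))
0 top tin neck out 89 (array([509.95, -36.55]), np.int64(89), np.float64(1.15))
0 top tin neck in 194 (array([510.87, -35.9 ]), np.int64(194), np.float64(1.51))
0 top cov skirt 101 (array([ 511.77, -260.19]), np.int64(101), np.float64(0.38))
0 top crown 193 (array([ 512.09, -260.24]), np.int64(193), np.float64(0.51))
now scene tin body 522 (array([512.29, -34.75]), np.int64(522), np.float64(0.48))
now scene tin neck out 190 (array([513.25, -36.07]), np.int64(190), np.float64(0.65))
now scene tin neck in 289 (array([514.88, -38.11]), np.int64(289), np.float64(0.91))
now scene cov skirt 281 (array([511.8 , -36.48]), np.int64(281), np.float64(0.54))
now scene crown 510 (array([511.96, -36.42]), np.int64(510), np.float64(0.57))
now top tin body 30 (array([513.06, -37.9 ]), np.int64(30), np.float64(0.09))
now top cov skirt 51 (array([510.98, -38.04]), np.int64(51), np.float64(0.21))
now top crown 59 (array([511.28, -38.15]), np.int64(59), np.float64(0.11))
```

Request:
servo_tool:
  deltas: [0,0,0,0.6,-0.4,2,1,0,0,0,0,0,4,1,0,0,0,0,0,6,1,0,0,0,0,0,6,1,0,0,0,0,0,5,1,0,0,0,0,0,3,1,0,0,0,0,0,1.4,1,0,0,0,0,0,1,1,0,0,0,0,0,0,1,0,0,0,0,0,0,1]

```text
time: 8.45
tcp_pos: [0.5134, -0.0366, 0.1502]
tool_rot: [0.0, 1.0, 0.0, 0.0]
contact_force: [-0.1, 0.1, -2.7]
grip_width: 0.0229
grip_force: 45.0
```

Request:
servo_tool:
  deltas: [0,0,0,0,0,1,1,0,0,0,0,0,1,1,0,0,0,0,0,1,1,0,0,0,0,0,0.6,1,0,0,0,0,0,0,1,0,0,0,0,0,0,1]

```text
time: 9.05
tcp_pos: [0.5133, -0.0366, 0.1464]
tool_rot: [-0.0, 1.0, 0.0, -0.0]
contact_force: [-0.5, -0.1, -2.2]
grip_width: 0.0231
grip_force: 45.0
```

Contact-free with the bead about 2 mm inside the neck, so I'll press on in small steps.

Request:
servo_tool:
  deltas: [0,0,0,0,0,1,1,0,0,0,0,0,1,1,0,0,0,0,0,1,1,0,0,0,0,0,0,1]

```text
time: 9.45
tcp_pos: [0.5133, -0.0366, 0.1433]
tool_rot: [0.0, 1.0, 0.0, 0.0]
contact_force: [0.6, -0.2, -1.9]
grip_width: 0.0226
grip_force: 45.0
```

Request:
servo_tool:
  deltas: [0,0,0,0,0,1,1,0,0,0,0,0,1,1,0,0,0,0,0,1,1,0,0,0,0,0,0,1]

```text
time: 9.85
tcp_pos: [0.5133, -0.0366, 0.1404]
tool_rot: [-0.0, 1.0, 0.0, 0.0]
contact_force: [0.1, 0.5, -1.4]
grip_width: 0.0232
grip_force: 45.0
```

Request:
servo_tool:
  deltas: [0,0,0,0,0,1,1,0,0,0,0,0,1,1,0,0,0,0,0,1,1,0,0,0,0,0,0,1]

```text
time: 10.25
tcp_pos: [0.5129, -0.0365, 0.137]
tool_rot: [-0.0, 1.0, 0.0, -0.0]
contact_force: [0.0, -0.5, -3.5]
grip_width: 0.023
grip_force: 45.0
```

Request:
servo_tool:
  deltas: [0,0,0,0,0,0.5,1,0,0,0,0,0,0.5,1,0,0,0,0,0,0,1]

```text
time: 10.55
tcp_pos: [0.5132, -0.0365, 0.1363]
tool_rot: [-0.0, 1.0, 0.0, -0.0]
contact_force: [-0.3, 0.2, -3.7]
grip_width: 0.0233
grip_force: 45.0
```

Request:
servo_tool:
  deltas: [0,0,0,0,0,0.5,1,0,0,0,0,0,0.5,1,0,0,0,0,0,0,1]

```text
time: 10.85
tcp_pos: [0.5133, -0.0366, 0.1354]
tool_rot: [0.0, 1.0, 0.0, 0.0]
contact_force: [-0.7, -0.5, -2.4]
grip_width: 0.0228
grip_force: 45.0
```

Request:
servo_tool:
  deltas: [0,0,0,0,0,0.4,1,0,0,0,0,0,0.3,1,0,0,0,0,0,0,1]

```text
time: 11.15
tcp_pos: [0.5134, -0.0366, 0.1353]
tool_rot: [0.0, 1.0, 0.0, 0.0]
contact_force: [-3.3, 1.0, 10.1]
grip_width: 0.0229
grip_force: 45.0
```

Run:
```python
from h import *
s=sensors.sense(); print(s['tcp_pos'],s['contact_force'],s['moment'])
c=cam("scene"); W=cloud(c); cv2.imwrite('pics/s3.png',cv2.resize(c['color'][160:310,200:400],None,fx=4,fy=4,interpolation=cv2.INTER_CUBIC))
```

```text
[ 0.5133662  -0.03656948  0.13529285] [-3.28375105  1.02617591 10.11169967] [ 0.15767064  0.61914756 -0.0208782 ]
```

View pics/s3.png

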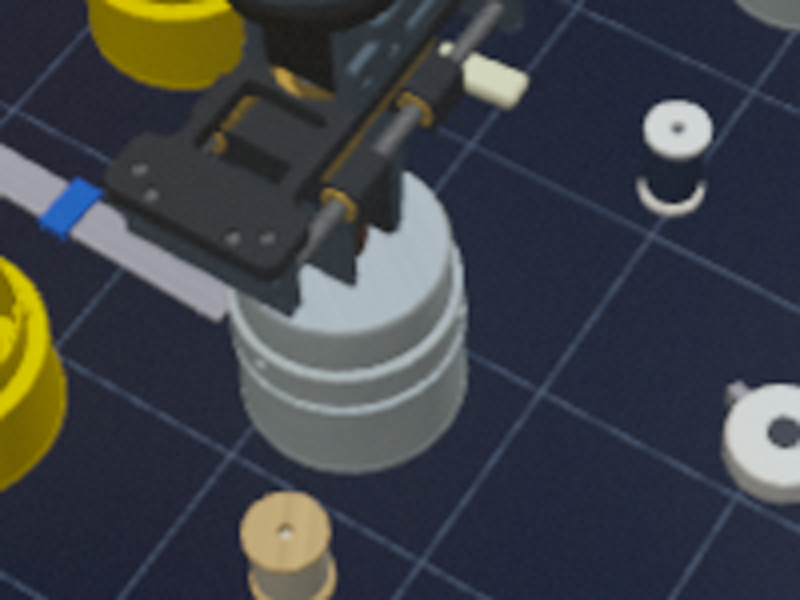

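The cover sits nearly on the tin's shoulder: skirt step at crop y≈375, bottom at about 405. Force has risen by 12 N with z stopped at the predicted home. I'll press a little more to confirm it is hard-seated.

Request:
servo_tool:
  deltas: [0,0,0,0,0,0.3,1,0,0,0,0,0,0.3,1,0,0,0,0,0,0,1,0,0,0,0,0,0,1]

```text
time: 11.6
tcp_pos: [0.5135, -0.0366, 0.1352]
tool_rot: [0.0, 1.0, 0.0, 0.001]
contact_force: [-6.3, 1.2, 22.8]
grip_width: 0.0233
grip_force: 45.0
```

Request:
servo_tool:
  deltas: [0,0,0,0,0,-0.3,1,0,0,0,0,0,-0.3,1,0,0,0,0,0,-0.3,1,0,0,0,0,0,-0.2,1,0,0,0,0,0,0,1]

```text
time: 12.1
tcp_pos: [0.5134, -0.0366, 0.1353]
tool_rot: [0.0, 1.0, 0.0, 0.0]
contact_force: [-1.4, -0.0, 4.5]
grip_width: 0.0229
grip_force: 45.0
```

Request:
servo_tool:
  deltas: [0,0,0,0,0,-0.3,1,0,0,0,0,0,-0.3,1,0,0,0,0,0,-0.3,1,0,0,0,0,0,-0.3,1,0,0,0,0,0,0,1]

```text
time: 12.6
tcp_pos: [0.5132, -0.0366, 0.1363]
tool_rot: [-0.0, 1.0, 0.0, -0.0]
contact_force: [-0.1, 0.7, -3.7]
grip_width: 0.0235
grip_force: 45.0
```

Request:
servo_tool:
  deltas: [0,0,0,0,0,-0.4,1,0,0,0,0,0,-0.4,1,0,0,0,0,0,-0.4,1,0,0,0,0,0,-0.4,1,0,0,0,0,0,-0.4,1,0,0,0,0,0,0,1]

```text
time: 13.2
tcp_pos: [0.5134, -0.0366, 0.1385]
tool_rot: [0.0, 1.0, 0.0, 0.0]
contact_force: [0.1, 0.6, -3.2]
grip_width: 0.0228
grip_force: 45.0
```

Request:
servo_tool:
  deltas: [0,0,0,0,0,-0.5,1,0,0,0,0,0,-0.5,1,0,0,0,0,0,-0.5,1,0,0,0,0,0,-0.5,1]

```text
time: 13.6
tcp_pos: [0.5133, -0.0366, 0.1405]
tool_rot: [0.0, 1.0, 0.0, 0.0]
contact_force: [-0.5, 0.2, -3.4]
grip_width: 0.0229
grip_force: 45.0
```

Request:
servo_tool:
  deltas: [0,0,0,0,0,-0.5,1,0,0,0,0,0,-0.5,1,0,0,0,0,0,-0.5,1,0,0,0,0,0,-0.5,1]

```text
time: 14.0
tcp_pos: [0.5133, -0.0366, 0.1424]
tool_rot: [0.0, 1.0, 0.0, -0.0]
contact_force: [-0.5, 0.1, -3.8]
grip_width: 0.0231
grip_force: 45.0
```

Request:
servo_tool:
  deltas: [0,0,0,0,0,-0.5,1,0,0,0,0,0,-0.5,1,0,0,0,0,0,-0.5,1,0,0,0,0,0,-0.5,1]

```text
time: 14.4
tcp_pos: [0.5134, -0.0366, 0.1446]
tool_rot: [0.0, 1.0, 0.0, 0.0]
contact_force: [0.2, 0.1, -1.1]
grip_width: 0.0231
grip_force: 45.0
```

Request:
servo_tool:
  deltas: [0,0,0,0,0,-0.5,1,0,0,0,0,0,-0.5,1,0,0,0,0,0,-0.5,1,0,0,0,0,0,-0.5,1,0,0,0,0,0,0,1,0,0,0,0,0,0,1]

```text
time: 15.0
tcp_pos: [0.5133, -0.0366, 0.1464]
tool_rot: [-0.0, 1.0, 0.0, 0.0]
contact_force: [-0.1, -0.2, -1.4]
grip_width: 0.0229
grip_force: 45.0
```

Run:
```python
from h import *
s=sensors.sense(); print(s['tcp_pos'],s['contact_force'],s['moment'])
c=cam("scene"); W=cloud(c); cv2.imwrite('pics/s4.png',cv2.resize(c['color'][160:310,200:400],None,fx=4,fy=4,interpolation=cv2.INTER_CUBIC))
```

```text
[ 0.5132891  -0.0365648   0.14642869] [-0.1452776  -0.17458186 -1.42705162] [ 0.0132657  -0.04707604 -0.01165403]
```

View pics/s4.png

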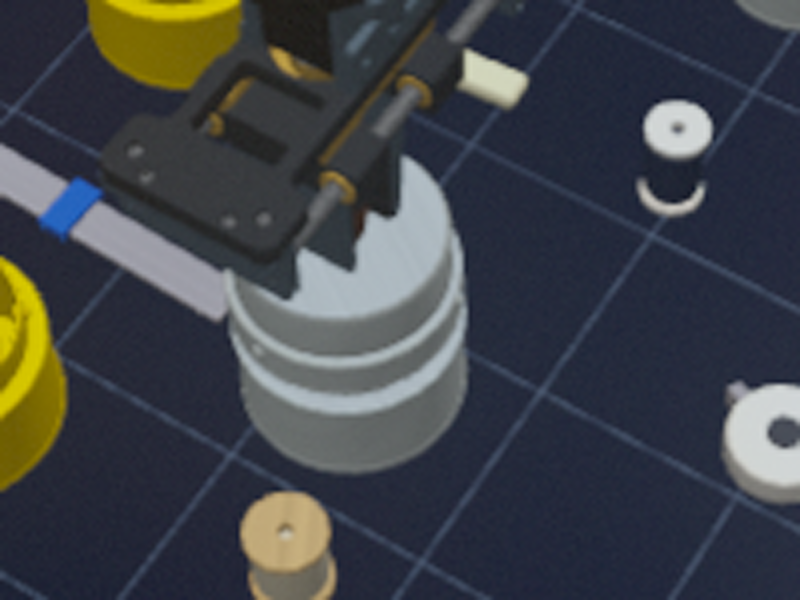

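The cover is rising and the tin stays put. I'll keep lifting straight up and then look.

Request:
servo_tool:
  deltas: [0,0,0,0,0,-1,1,0,0,0,0,0,-2,1,0,0,0,0,0,-3,1,0,0,0,0,0,-5,1,0,0,0,0,0,-7,1,0,0,0,0,0,-9,1,0,0,0,0,0,-11,1,0,0,0,0,0,-12,1,0,0,0,0,0,-13,1,0,0,0,0,0,-13,1,0,0,0,0,0,-13,1,0,0,0,0,0,-12,1,0,0,0,0,0,-10,1,0,0,0,0,0,-8,1,0,0,0,0,0,-5,1,0,0,0,0,0,-3,1,0,0,0,0,0,-1,1,0,0,0,0,0,0,1,0,0,0,0,0,0,1,0,0,0,0,0,0,1]

```text
time: 17.05
tcp_pos: [0.5132, -0.0366, 0.2741]
tool_rot: [-0.0, 1.0, 0.0, -0.0]
contact_force: [-0.0, 0.4, -1.0]
grip_width: 0.0232
grip_force: 45.0
```

Run:
```python
from h import *
s=sensors.sense(); print(s['tcp_pos'],s['contact_force'],s['grip_width'])
c=cam("scene"); W=cloud(c); cv2.imwrite('pics/s5.png',cv2.resize(c['color'][110:310,180:400],None,fx=3,fy=3,interpolation=cv2.INTER_CUBIC))
d=np.hypot(W[...,0]-.513,W[...,1]+.037); z=W[...,2][(d<.05)&(W[...,2]<.13)]
print(np.histogram(z,bins=np.arange(0,.13,.004)))
```

```text
[ 0.51315158 -0.03655348  0.27410266] [-0.04684537  0.38976557 -1.01275477] 0.02317941219766284
(array([  30,   53,   49,   46,   50,   49,   46,   57,   43,   49,   49,
         53,   38,  146,  248,   58,   54,   18,   61, 1126,  452,   82,
         45,   16,   19,   43,    2,    0,    0,    0,    0,    0]), array([0.   , 0.004, 0.008, 0.012, 0.016, 0.02 , 0.024, 0.028, 0.032,
       0.036, 0.04 , 0.044, 0.048, 0.052, 0.056, 0.06 , 0.064, 0.068,
       0.072, 0.076, 0.08 , 0.084, 0.088, 0.092, 0.096, 0.1  , 0.104,
       0.108, 0.112, 0.116, 0.12 , 0.124, 0.128]))
```

View pics/s5.png

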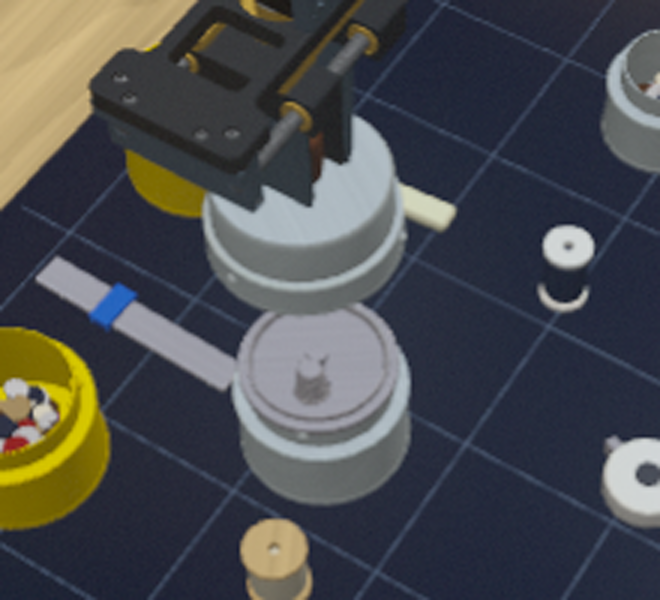

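Inner lid sits in the tin at crop (320,365), with the thimble standing upright on it at (312,378), and the cover is clear above. A quick check that the lid is level and the thimble in place before handing in.

Run:
```python
from h import *
for n in("scene","top"):
    c=cam(n); W=cloud(c); d=np.hypot(W[...,0]-.513,W[...,1]+.037); z=W[...,2]
    P=W[(d<.034)&(z>.07)&(z<.083)]
    if len(P)>50:
        A=np.c_[P[:,:2]-[.513,-.037],np.ones(len(P))]; q=np.linalg.lstsq(A,P[:,2],rcond=None)[0]; print(n,len(P),np.degrees(q[:2]),q[2],np.median(P[:,2]))
    T=W[(d<.045)&(z>.095)&(z<.112)]
    if len(T)>3: print('thimble top',len(T),T.mean(0),np.percentile(T[:,2],90))
    P=W[(d>.046)&(d<.05)&(z>.05)&(z<.06)]; print('shoulder',np.median(P[:,2]) if len(P) else 0)
s=sensors.sense(); print(s['time'],s['tcp_pos'],np.abs(s['qvel']).max())
```

```text
scene 878 [-0.06350653 -0.10391624] 0.07883264908978063 0.07884250431504586
thimble top 67 [ 0.5218013  -0.05573906  0.10048506] 0.10312153354419955
shoulder 0.056303717092340666
shoulder 0.05455769369753688
17.2 [ 0.51322608 -0.03657367  0.274266  ] 0.002784520424184079
```

```bash
python3 -c "
from plant import env; print(env.finish_job())"
```

```text
the job is handed in; nothing more can be done
None
```

The job is handed in at about 17 s of the 42 s limit: the inner lid is home and level in the button tin with the thimble standing on it, and the gripper is holding the cover steady well clear above, though I haven't seen the judge's verdict.

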